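# Pile up the specimen cases after the lichen class

## Task

First lift the lichen twig off the green specimen case and lay it flat on the white sheet, all of it on the paper and not on top of the dish or lens. Then, leaving the green case where it is, pile the yellow case on it and the blue case on top, all edges flush. Keep the cases level, set things down gently without dropping them, and leave the red case and everything else on the bench undisturbed.

Things in the scene. Friction and masses are not known exactly. Their poses are not given: they have to be found in the camera images.
- case_green: flat specimen case, a rigid box 100 x 56 x 20 mm (length along its x, width along its y) with a green base, a flat clear lid and green specimens seen through it; origin at the centre of its underside, z up. The bottom of the pile, stays where it lies; the twig starts on top of it. About 140 g. It starts flat on the grey mat at any yaw.
- case_yellow: flat specimen case, a rigid box 100 x 56 x 20 mm (length along its x, width along its y) with a yellow base, a flat clear lid and yellow specimens seen through it; origin at the centre of its underside, z up. Second in the pile. About 140 g. It starts flat on the grey mat at any yaw.
- case_blue: flat specimen case, a rigid box 100 x 56 x 20 mm (length along its x, width along its y) with a blue base, a flat clear lid and blue specimens seen through it; origin at the centre of its underside, z up. Top of the pile. About 140 g. It starts flat on the grey mat at any yaw.
- case_red: bystander: flat specimen case, a rigid box 100 x 56 x 20 mm (length along its x, width along its y) with a red base, a flat clear lid and red specimens seen through it; origin at the centre of its underside, z up. Not part of the pile, stays where it lies. About 140 g. It starts flat on the grey mat at any yaw.
- twig: brown twig with greenish lichen, straight, 130 mm long along its x, 16 mm thick (flat underneath, does not roll), with two thin side shoots 35 to 53 mm from its middle that stick out up to 23 mm sideways; origin under its middle, on its underside. It starts lying on the green case at any yaw. About 50 g.
- twig_end1 (a point): one end of the twig, on its centre line, 65 mm along the twig's +x and 8 mm above its underside
- twig_end2 (a point): other end of the twig, 65 mm along the twig's -x, 8 mm above its underside
- sheet: white A4 paper sheet flat on the black bench, 210 mm along its x, 297 mm along its y, of no thickness worth counting; fixed; origin at its centre. The petri dish and the hand lens lie at its two short ends (either way round) with free paper between them.
- mat: grey sorting mat flat on the bench, 360 mm along its x, 400 mm along its y, of no thickness worth counting; fixed; origin at its centre. The cases lie on it.
- dish: bystander: closed clear petri dish, 90 mm across, 15 mm high, yellow lichen inside; origin at the centre of its underside
- lens: bystander: hand lens lying flat, 131 mm long along its x: round steel rim 62 mm across centred at x = +34 mm, black handle 16 mm wide from x = +4 to x = -66 mm, 10 mm high; origin on its underside
- pot: bystander: squat brown specimen pot with white cap, 64 mm across, 58 mm high, in the middle of the mat between the cases; origin at the centre of its underside
- slidebox: bystander: white and grey slide box 76 x 32 x 30 mm (length along its x), near the mat's robot-side edge; origin at the centre of its underside
- dropper: bystander: amber dropper bottle with black cap, 34 mm across, 100 mm high, beyond the mat's far edge; origin at the centre of its underside
- pencilcup: bystander: white cup 68 mm across and 90 mm high with pencils up to 150 mm high, left of the mat; origin at the centre of its underside

How it is judged:
By the outcome, as a careful person would: the job done as asked, in the order asked, and still so for the second after the job is handed in, with the robot touching nothing.
It also fails if it takes over 69 s, if anything falls off the work surface, if the arm or the gripper's body presses on something with over 40 N, if the wrist force passes 120 N, or if a joint passes its speed limit or range.

## Robot

A 6-joint arm with a two-finger parallel gripper is mounted at the origin on the work surface. World frame = base frame: x ahead of the robot, y to its left, z up, the work surface at z = 0. Lengths are in m, angles in rad, forces in N, time in s.
With the tool pointing down it reaches from about 0.35 to 0.775 m from the base axis. Payload 7.3 kg.
Tool frame: the origin (TCP) lies midway between the tips of the shut fingers; the grasp point (between the pads) lies 19 mm behind it (tcp_to_grasp is the distance from the TCP to the grasp point, in m); z points along the fingers, y is the line along which they close (so a half turn about z gives the same grasp; the last joint's range is limited). The gripper opens to 92 mm and grips with 3 to 60 N. Pads are 19 mm wide; open, the fingers measure 130 mm over their backs; the gripper's body (75 mm by 190 mm) begins 47 mm behind the grasp point.
Start: joints at [-1.475, 0.342, 1.524, -0, 1.275, -0.146], TCP at [0.126, -0.51, 0.227] pointing down, gripper open.
Joint ranges: [-2.53, 2.53], [-0.77, 2.02], [0.04, 2.7], [-1, 4.14], [0.28, 2.66], [-3.11, 3.11]. Speed limits (rad/s): [2.57, 2.57, 3.14, 3.14, 3.14, 3.14].

## Interface

Orientations are given as [roll, pitch, yaw] about the fixed x, y, z axes, in that order (R = Rz(yaw) Ry(pitch) Rx(roll)).
In Python, from cell import observe, read_camera, calibration, hand_in, tcp_to_grasp gives the robot as it stands.
- The arm moves only by the tool send_rows, never from a script. Its argument "targets" is a list of rows, each a list of 5 numbers: the opening, from 0 (shut) to 1 (fully open), then the shift along the world's x, y, z in m, then the turn about the world's z in rad. A call has 1 to 5 rows; each row shifts and turns the commanded pose from where the row before left it; what a row does not reach is not made up. A row lasts 1/10 s, in which the tool goes at most 50 mm and 8.59 degrees, less where a joint would pass 70% of its speed; a pose out of reach is approached as far as the arm can. A call is refused whole if a number of a shift passes 0.05 or a number of a turn 0.15, either way. A call with a gripper value outside its range is refused whole. The fingers move at their own pace and stop on an object; "grip_force" is the grip in N (left out, the last holds). Time passes only in rows, so rows that do not move let the fingers close. It gives the time, the measured TCP pose, the force, the opening and the grip force at its end, in the units of the state.
- observe(): the state, without advancing time (a new reading comes with each control period).
- read_camera(name): name is "scene" or "top" or "wrist"; returns (picture, depth): 384x512x3 uint8, red, green, blue; 384x512 float32, m along the optical axis (not along the pixel's ray), 0 where there is no reading.
- calibration(name): a dict with "intrinsics" (3x3 intrinsics, pixels), "world_to_cam" (4x4, takes a point from world to camera coordinates); the wrist camera has in their place "hand_eye" (4x4, takes a point from camera to tool coordinates, whose origin is the TCP and whose axes are the flange's). Camera axes: x right, y up, looking along -z (the intrinsics and any distortion apply to the point x, -y, -z); pixel columns grow to the right and rows downward; lengths in m; the calibration is good to about 2 mm. The wrist camera is an equidistant fisheye: a pixel r from the principal point sees the ray r / f radians off the axis. A picture is of the moment at which its call begins: read the wrist's pose just before it. calibration takes no time and is no camera call.
- hand_in(): hands the job in; it is judged then, once.
The state is a dict: "time": time; "qpos": joint angles; "qvel": joint speeds; "joint_efforts": joint torques, N m; "tool_pos": TCP position; "tool_rot": TCP orientation; "contact_force": force on the tool from outside, world axes, zero at the start; "torque": the same for the moment, N m; "opening": finger opening in m; "grip_force": force on a finger pad.
Only numpy, scipy, OpenCV 4.12 (cv2) and the standard library are available. Lean on these libraries where they do the work, as an engineer would, in place of code of your own. Each camera call takes 0.05 s, during which the arm holds its last target. There are 200 camera calls.

## Working session

There is one attempt and no reset: what is moved stays moved. The work goes in short steps, Python scripts to look and compute and a tool call to move; the robot and the scene stay as the last step left them, time stands still between calls to the robot, and variables do not carry over. Pictures are saved under pics/ and viewed, at most 10 in all, crops included, and the job is handed in when it is done.

Besides the shell and the picture viewer there is one more tool, called after "Request:" by a JSON object that holds its "fn" and its "kwargs". send_rows: Moves the arm, as the interface text tells. Its arguments: {"type":"object","properties":{"targets":{"type":"array","items":{"type":"array","items":{"type":"number"}}},"grip_force":{"type":"number"}},"required":["targets"]}

```bash
mkdir -p pics; ls; python3 - <<'E'
from cell import *
import cv2,numpy as np
s=observe();print({k:np.round(v,3).tolist() for k,v in s.items()},tcp_to_grasp)
for n in("scene","top"):
    p,d=read_camera(n);c=calibration(n);print(n,c)
    np.savez(f"{n}.npz",p=p,d=d,K=c["intrinsics"],W=c["world_to_cam"])
    cv2.imwrite(f"pics/{n}0.png",cv2.resize(p[:,:,::-1],(800,600)))
print(calibration("wrist"))
E
```

```text
pics
{'time': 0.0, 'qpos': [-1.475, 0.343, 1.525, -0.0, 1.275, -0.146], 'qvel': [-0.0, -0.0, -0.002, 0.0, -0.0, -0.001], 'joint_efforts': [0.003, -43.123, -24.422, 0.072, 0.056, -0.0], 'tool_pos': [0.126, -0.509, 0.226], 'tool_rot': [-3.14, -0.0, 0.242], 'contact_force': [-0.477, 0.485, -0.075], 'torque': [-0.052, -0.04, -0.029], 'grip_force': 0.0, 'opening': 0.092} 0.0188
scene {'intrinsics': array([[475.09591183,   0.        , 254.89557217],
       [  0.        , 475.09591183, 186.85465819],
       [  0.        ,   0.        ,   1.        ]]), 'world_to_cam': array([[-0.48113128,  0.87658481, -0.0105716 ,  0.20395631],
       [-0.69752031, -0.37548782,  0.61030673,  0.39650919],
       [ 0.53101611,  0.30101157,  0.79209465, -1.75270411],
       [ 0.        ,  0.        ,  0.        ,  1.        ]])}
top {'intrinsics': array([[423.7588252 ,   0.        , 253.50467921],
       [  0.        , 423.7588252 , 195.44869287],
       [  0.        ,   0.        ,   1.        ]]), 'world_to_cam': array([[ 1.97049642e-02, -9.99798817e-01,  3.74688982e-03,
         7.79939069e-02],
       [ 9.86095622e-01,  2.00531172e-02,  1.64964531e-01,
        -5.75932498e-01],
       [-1.65006480e-01,  4.44171473e-04,  9.86292383e-01,
        -1.45351458e+00],
       [ 0.00000000e+00,  0.00000000e+00,  0.00000000e+00,
         1.00000000e+00]])}
{'intrinsics': array([[297.31863964,   0.        , 251.8280511 ],
       [  0.        , 297.31863964, 192.10743913],
       [  0.        ,   0.        ,   1.        ]]), 'hand_eye': array([[ 1.07948486e-03,  9.50627572e-01,  3.10332169e-01,
         8.36514062e-02],
       [ 9.99999381e-01, -1.11002101e-03, -7.81988265e-05,
         7.18923902e-04],
       [ 2.70137268e-04,  3.10332061e-01, -9.50628181e-01,
        -1.56854439e-01],
       [ 0.00000000e+00,  0.00000000e+00,  0.00000000e+00,
         1.00000000e+00]])}
```

View pics/top0.png

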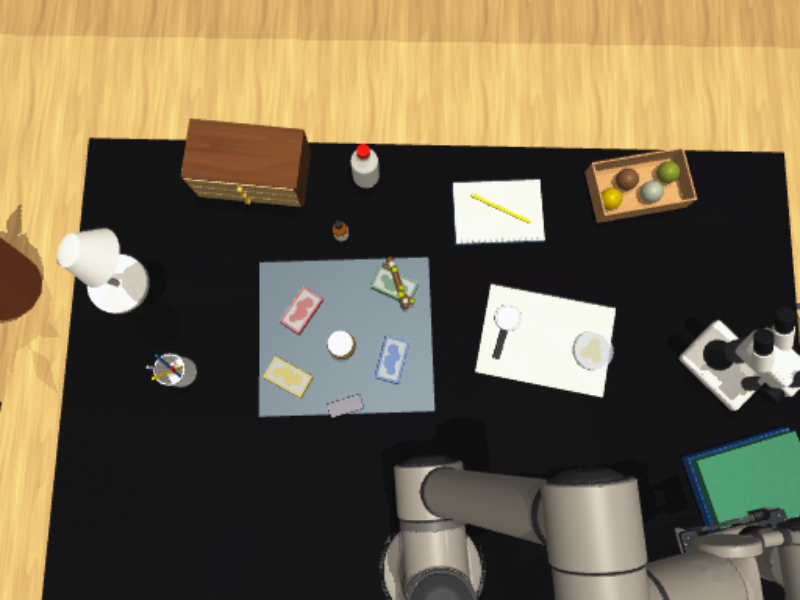

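View pics/scene0.png

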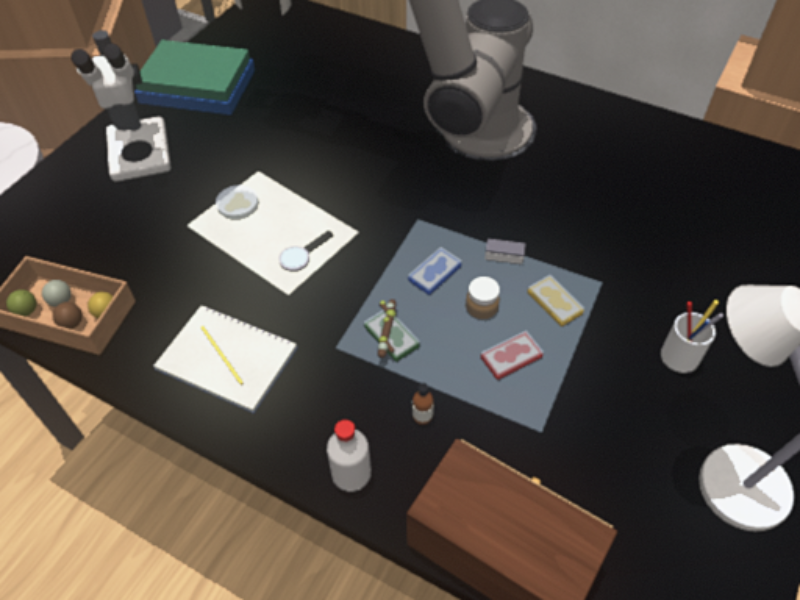

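The top view (800x600) shows green with the twig at (395,282), blue (392,359), yellow (288,377), red (302,310), the pot (341,345), the sheet (546,341), the lens (505,330) and the dish (593,350). The scene view matches, with green and the twig at (390,335).

```bash
cat > h.py <<'E'
import numpy as np,cv2
from scipy.spatial.transform import Rotation as Ro
def cloud(d,K,W):
    v,u=np.indices(d.shape); x=(u-K[0,2])/K[0,0]*d; y=(v-K[1,2])/K[1,1]*d
    P=np.stack([x,-y,-d],-1); return (P-W[:3,3])@W[:3,:3]
def wcloud(p,d,s,c):
    K=c["intrinsics"];H=c["hand_eye"];v,u=np.indices(d.shape)
    a=u-K[0,2];b=v-K[1,2];r=np.hypot(a,b)+1e-9;th=r/K[0,0];t=np.tan(np.minimum(th,1.4))
    P=np.stack([a/r*t*d,-b/r*t*d,-d],-1)@H[:3,:3].T+H[:3,3]
    T=P@Ro.from_euler('xyz',s["tool_rot"]).as_matrix().T+s["tool_pos"]
    T[(d<=0)|(th>1.2)]=np.nan
    return T
def rect(xy):
    (cx,cy),(w,h),a=cv2.minAreaRect(xy.astype(np.float32)*1000)
    if w<h: w,h,a=h,w,a+90
    return f"c=({cx:.1f},{cy:.1f}) {w:.1f}x{h:.1f} yaw={(a+90)%180-90:.1f}"
def hue(p):
    h=cv2.cvtColor(p,cv2.COLOR_RGB2HSV); return h[...,0].astype(int),h[...,1].astype(int),h[...,2].astype(int)
E
python3 - <<'E'
from h import *
seeds=dict(green=(395,282),blue=(392,359),yellow=(288,377),red=(302,310),pot=(341,345),slide=(345,405),dish=(593,350),lens=(508,318),dropper=(340,230),cup=(172,372))
Z={}
for n in("top","scene"):
    f=np.load(n+".npz");P=cloud(f["d"],f["K"],f["W"]);p=f["p"]
    H,S,V=hue(p);z=P[...,2]
    ok=(P[...,0]>.2)&(P[...,0]<.85)&(abs(P[...,1])<.5)
    mat=ok&(V>80)&(V<160)&(S>20)&(S<110)&(abs(z)<.012)&(H>90)&(H<120)
    print(n,"mat",rect(P[mat][:,:2]),np.median(z[mat]))
    sh=ok&(V>200)&(S<40)&(abs(z)<.01); k,l,st,c=cv2.connectedComponentsWithStats(sh.astype(np.uint8))
    for i in range(1,k):
        if st[i,4]>400: print(" white",rect(P[l==i][:,:2]),np.median(z[l==i]))
    m=(ok&(z>.007)).astype(np.uint8);k,l,st,c=cv2.connectedComponentsWithStats(m,connectivity=4)
    for i in range(1,k):
        if st[i,4]>25:
            q=l==i;hh=z[q].max();t=q&(z>(hh-.012 if hh<.06 else 0));print(" blob",rect(P[q][:,:2]),"zmax %.3f med %.4f"%(hh,np.median(z[q])),"rgb",np.median(p[q],0),st[i,4])
E
```

```text
top mat c=(581.1,73.3) 674.1x487.9 yaw=-87.0 0.0013106991758178015
 white c=(510.0,-258.6) 297.4x211.3 yaw=79.8 0.0010067530188160002
 blob c=(632.9,238.5) 662.6x156.1 yaw=39.1 zmax 1.528 med 0.1133 rgb [121.  81.  49.] 1002
 blob c=(615.4,-175.2) 777.4x105.7 yaw=-50.3 zmax 1.528 med 0.0460 rgb [122.   94.5  45. ] 362
 blob c=(583.0,-95.0) 587.7x233.9 yaw=-14.1 zmax 1.528 med 0.0126 rgb [249. 250. 240.] 1559
 blob c=(546.1,151.4) 454.6x33.0 yaw=19.7 zmax 1.528 med 0.0679 rgb [118.  75.  27.] 107
 blob c=(512.2,114.5) 358.9x106.9 yaw=-9.1 zmax 1.528 med 0.0230 rgb [134. 163. 130.] 513
 blob c=(477.7,197.1) 354.8x106.0 yaw=51.9 zmax 1.528 med 0.0203 rgb [203. 146. 144.] 447
 blob c=(444.1,-59.0) 376.7x55.9 yaw=-44.3 zmax 1.528 med 0.0108 rgb [248. 250. 252.] 193
 blob c=(483.9,213.0) 60.8x58.7 yaw=-77.7 zmax 0.067 med 0.0570 rgb [249. 250. 251.] 262
 blob c=(395.6,-166.8) 524.7x88.4 yaw=-65.4 zmax 1.528 med 0.0151 rgb [224. 226. 224.] 494
 blob c=(419.2,106.0) 176.8x63.6 yaw=-10.1 zmax 1.528 med 0.0205 rgb [138. 160. 201.] 449
 blob c=(406.4,-43.8) 309.7x37.1 yaw=-52.4 zmax 1.528 med 0
[... 899 characters left out ...]
4.8) 123.7x56.6 yaw=-78.5 zmax 0.064 med 0.0409 rgb [101.  77.  59.] 567
 blob c=(417.2,335.7) 102.5x60.1 yaw=62.4 zmax 0.026 med 0.0187 rgb [185. 177. 152.] 583
 blob c=(493.7,217.5) 60.0x59.9 yaw=-24.5 zmax 0.064 med 0.0526 rgb [175. 176. 178.] 469
 blob c=(637.9,91.1) 116.3x83.1 yaw=58.0 zmax 0.041 med 0.0208 rgb [132. 145. 128.] 715
 blob c=(797.8,-146.3) 213.9x114.2 yaw=-87.0 zmax 0.023 med 0.0112 rgb [242. 241. 234.] 2142
 blob c=(569.9,312.9) 105.0x60.3 yaw=-32.9 zmax 0.026 med 0.0189 rgb [173. 143. 147.] 671
 blob c=(758.2,228.5) 32.9x25.4 yaw=-70.4 zmax 0.103 med 0.0617 rgb [109.  76.  51.] 265
 blob c=(834.0,408.2) 183.4x31.9 yaw=-90.0 zmax 0.135 med 0.1292 rgb [114.  75.  56.] 719
```

Request:
{"fn": "send_rows", "kwargs": {"targets": [[1,0.03,0.04,0,0],[1,0.03,0.04,0,0],[1,0.03,0.04,0,0],[1,0.03,0.04,0,0],[1,0.03,0.04,0,0]]}}

```text
time: 0.6
tool_pos: [0.2764, -0.3079, 0.2265]
tool_rot: [-3.141, -0.0, 0.241]
contact_force: [0.4, -0.4, 0.1]
opening: 0.0919
grip_force: 0.0
```

Request:
{"fn": "send_rows", "kwargs": {"targets": [[1,0.03,0.04,0,0],[1,0.03,0.04,0,0],[1,0.03,0.04,0,0],[1,0.03,0.04,0,0],[1,0.03,0.04,0,0]]}}

```text
time: 1.1
tool_pos: [0.4265, -0.1078, 0.2267]
tool_rot: [3.141, 0.0, 0.242]
contact_force: [1.1, -1.2, 0.4]
opening: 0.092
grip_force: 0.0
```

Request:
{"fn": "send_rows", "kwargs": {"targets": [[1,0.034,0.04,0,0],[1,0.035,0.04,0,0],[1,0.035,0.04,0,0],[1,0.035,0.04,0,0],[1,0.035,0.04,0,0]]}}

```text
time: 1.6
tool_pos: [0.5907, 0.0808, 0.2263]
tool_rot: [3.142, 0.001, 0.242]
contact_force: [0.7, -0.9, 0.4]
opening: 0.092
grip_force: 0.0
```

```bash
cat > shot.py <<'E'
import sys
from cell import *
from h import *
import pickle
n=sys.argv[1]
for _ in range(1):
    s=observe();p,d=read_camera("wrist")
pickle.dump((s,p,d,calibration("wrist")),open(n+".pkl","wb"))
cv2.imwrite(f"pics/{n}.png",p[:,:,::-1])
P=wcloud(p,d,s,calibration("wrist"));z=P[...,2]
print(np.round(s["tool_pos"],4),np.round(s["tool_rot"],4),s["time"])
ok=np.nan_to_num((z>.008)&(z<.07)&(P[...,1]>-.15)&(P[...,1]<.45)&(P[...,0]>.3)&(P[...,0]<.75))
k,l,st,c=cv2.connectedComponentsWithStats(ok.astype(np.uint8),connectivity=4)
for i in range(1,k):
    if st[i,4]>300:
        q=l==i;print(rect(P[q][:,:2]),"z p50 %.4f p95 %.4f"%tuple(np.percentile(z[q],[50,95])),"rgb",np.median(p[q],0),st[i,:5])
E
python3 shot.py w1
```

```text
[0.5907 0.0808 0.2263] [3.1415e+00 7.0000e-04 2.4220e-01] 1.6
c=(740.6,221.1) 33.6x17.1 yaw=-85.6 z p50 0.0530 p95 0.0686 rgb [101.  57.  16.] [147   9  38  25 527]
c=(742.2,-98.5) 103.1x16.5 yaw=-89.2 z p50 0.0110 p95 0.0135 rgb [243. 243. 230.] [375  74  63  33 640]
c=(633.1,88.1) 115.4x82.9 yaw=56.4 z p50 0.0196 p95 0.0364 rgb [115. 146. 114.] [ 203   79   90  106 4322]
c=(566.0,309.0) 102.3x57.1 yaw=-31.9 z p50 0.0189 p95 0.0203 rgb [187. 116. 113.] [  58  106   64   78 2516]
c=(489.5,211.5) 59.2x59.1 yaw=-71.9 z p50 0.0562 p95 0.0579 rgb [187. 179. 165.] [ 112  192   53   54 1964]
c=(414.0,333.3) 97.4x55.3 yaw=63.1 z p50 0.0188 p95 0.0202 rgb [191. 178. 106.] [  44  205   59   39 1058]
c=(457.6,96.3) 99.8x57.1 yaw=-13.4 z p50 0.0190 p95 0.0202 rgb [117. 138. 182.] [ 188  214   63   60 2292]
```

View pics/w1.png

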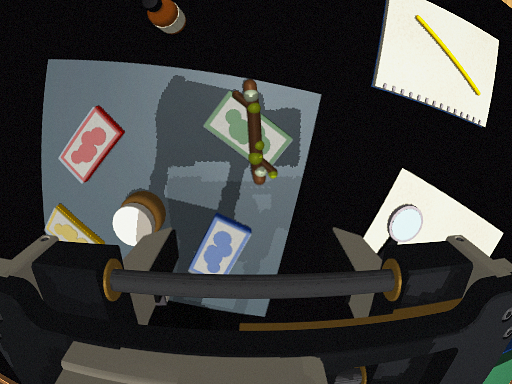

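The wrist view shows the twig lying over green, from (250,87) to (260,180). Blue is at (220,245), red at (90,145), yellow at (70,225), the pot at (135,220) and the lens at (405,225).

```bash
cat > twig.py <<'E'
import sys,pickle
from h import *
s,p,d,c=pickle.load(open(sys.argv[1]+".pkl","rb"));base=float(sys.argv[2]);x0,x1,y0,y1=map(float,sys.argv[3:7])
P=wcloud(p,d,s,c);z=P[...,2]
box=(P[...,0]>x0)&(P[...,0]<x1)&(P[...,1]>y0)&(P[...,1]<y1)
q=P[box&(z>base+.005)&(z<base+.025)];A=q[:,:2]
m=np.median(A,0);keep=np.ones(len(A),bool)
for _ in range(15):
    v=np.linalg.svd(A[keep]-A[keep].mean(0),full_matrices=False)[2][0];m=A[keep].mean(0)
    keep=abs((A-m)@[-v[1],v[0]])<.009
v=v*np.sign(v[0]);t=(A[keep]-m)@v;lo,hi=t.min(),t.max()
print("twig mid",m+v*(lo+hi)/2,"len",hi-lo,"yaw",np.arctan2(v[1],v[0]),"z95",np.percentile(q[:,2],95),"n",len(A))
E
python3 twig.py w1 .02 .55 .72 .0 .18; python3 - <<'E'
import pickle
from h import *
s,p,d,c=pickle.load(open("w1.pkl","rb"));P=wcloud(p,d,s,c);z=P[...,2]
q=P[(P[...,0]>.55)&(P[...,0]<.72)&(P[...,1]>.0)&(P[...,1]<.18)&(z>.013)&(z<.0225)]
print("green",rect(q[:,:2]),np.median(q[:,2]))
q=P[(P[...,0]>.5)&(P[...,0]<.7)&(P[...,1]>.02)&(P[...,1]<.2)&(abs(z)<.01)];print("mat z",np.median(q[:,2]))
f=np.load("top.npz");P=cloud(f["d"],f["K"],f["W"]);z=P[...,2]
H,S,V=hue(f["p"]);u=(P[...,0]>.3)&(P[...,0]<.7)&(P[...,1]>-.45)&(P[...,1]<-.08)
for nm,m in (("white",u&(V>225)&(S<25)&(abs(z)<.004)),("handle",u&(V<110)&(z>.006)&(z<.02)),("paperfree",u&(V>225)&(z<.005))):
    print(nm,rect(P[m][:,:2]),m.sum())
E
```

```text
twig mid [0.63305579 0.08767379] len 0.12857590637293512 yaw 0.33825110038389955 z95 0.03755560841344853 n 1703
green c=(630.4,95.4) 100.5x56.5 yaw=66.7 0.018882502368624682
mat z -0.00021410148063555345
white c=(509.5,-258.5) 294.6x207.7 yaw=80.0 2743
handle c=(500.4,-264.4) 397.6x368.7 yaw=-0.0 394
paperfree c=(509.8,-259.0) 295.1x208.7 yaw=79.7 3328
```

Request:
{"fn": "send_rows", "kwargs": {"targets": [[0.6,0.0424,0.0068,-0.03,0.096],[0.6,0,0,-0.05,0],[0.6,0,0,-0.05,0],[0.6,0,0,-0.02,0],[0.6,0,0,0,0]]}}

```text
time: 2.15
tool_pos: [0.6274, 0.0853, 0.0736]
tool_rot: [-3.139, 0.009, 0.338]
contact_force: [-0.3, 0.7, -1.0]
opening: 0.0575
grip_force: 0.0
```

```bash
python3 shot.py w2; python3 twig.py w2 .02 .55 .72 .0 .18
```

```text
[0.6274 0.0853 0.0736] [-3.1388  0.0085  0.3378] 2.15
c=(739.2,217.3) 30.7x11.7 yaw=-67.9 z p50 0.0445 p95 0.0659 rgb [113.  98.  85.] [  85    0   69   27 1259]
c=(634.5,87.6) 114.4x83.8 yaw=58.2 z p50 0.0195 p95 0.0366 rgb [131. 164. 129.] [  170   117   140   157 10696]
c=(741.9,-98.3) 103.3x16.0 yaw=-90.0 z p50 0.0110 p95 0.0135 rgb [251. 251. 242.] [ 439  126   71   51 1088]
c=(567.0,308.6) 101.5x56.4 yaw=-32.2 z p50 0.0188 p95 0.0200 rgb [204. 125. 123.] [   0  132   57  104 3572]
c=(505.8,86.4) 43.1x15.1 yaw=-84.6 z p50 0.0161 p95 0.0197 rgb [ 57.   81.  135.5] [185 305  45  18 402]
twig mid [0.63659598 0.0885133 ] len 0.12179439810576698 yaw 0.3478741659108525 z95 0.03760653654784801 n 4186
```

View pics/w2.png

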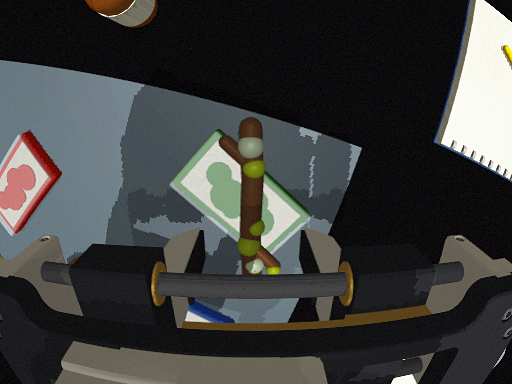

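The wrist view shows the twig upright in the picture between the finger tips, from (250,120) to (255,270), so the alignment is good.

Request:
{"fn": "send_rows", "kwargs": {"targets": [[0.6,0.0055,0.002,0,0.005],[0.6,0,0,-0.025,0],[0.6,0,0,-0.015,0],[0.6,0,0,-0.008,0],[0.6,0,0,0,0]], "grip_force": 12}}

```text
time: 2.7
tool_pos: [0.6355, 0.0874, 0.0296]
tool_rot: [-3.141, 0.001, 0.343]
contact_force: [0.2, 0.8, 0.6]
opening: 0.055
grip_force: 0.0
```

```bash
python3 -c "
from cell import *
s=observe();print(s['tool_pos'],s['tool_rot'],s['contact_force'])"
```

```text
[0.6354627  0.08735857 0.02961481] [-3.14126132e+00  1.19513794e-03  3.42822384e-01] [0.23138919 0.78273613 0.5783881 ]
```

Request:
{"fn": "send_rows", "kwargs": {"targets": [[0.6,0,0,-0.005,0],[0.1,0,0,0,0],[0.1,0,0,0,0],[0.1,0,0,0,0],[0.1,0,0,0,0]]}}

```text
time: 3.2
tool_pos: [0.636, 0.0873, 0.0254]
tool_rot: [3.141, -0.0, 0.343]
contact_force: [-0.0, -0.2, -0.8]
opening: 0.0278
grip_force: 0.0
```

Request:
{"fn": "send_rows", "kwargs": {"targets": [[0.1,0,0,0,0],[0.1,0,0,0.01,0],[0.1,0,0,0.02,0],[0.1,0,0,0.03,0],[0.1,0,0,0.04,0]]}}

```text
time: 3.7
tool_pos: [0.6347, 0.0873, 0.1252]
tool_rot: [-3.141, 0.003, 0.343]
contact_force: [0.6, 0.3, 0.2]
opening: 0.0157
grip_force: 12.0
```

```bash
python3 shot.py w3
```

```text
[0.6347 0.0873 0.1252] [-3.1406e+00  3.1000e-03  3.4280e-01] 3.7
c=(740.3,219.4) 32.5x15.0 yaw=-76.2 z p50 0.0538 p95 0.0689 rgb [102.  57.  16.] [117  15  55  31 942]
c=(741.9,-98.6) 102.6x16.2 yaw=-89.9 z p50 0.0110 p95 0.0135 rgb [244. 244. 230.] [410 128  68  44 895]
c=(566.9,308.8) 100.8x56.8 yaw=-32.2 z p50 0.0189 p95 0.0201 rgb [185. 112. 111.] [  13  132   72   91 3393]
c=(636.9,109.0) 70.0x56.7 yaw=66.3 z p50 0.0190 p95 0.0201 rgb [133.5 153.  138. ] [ 185  133   55   91 2252]
c=(626.1,65.3) 40.5x39.9 yaw=66.9 z p50 0.0189 p95 0.0201 rgb [173.5 180.  174.5] [ 267  174   33   56 1000]
c=(508.1,216.3) 58.5x21.6 yaw=-80.1 z p50 0.0280 p95 0.0490 rgb [85. 59. 25.] [  78  241   54   29 1014]
c=(474.6,207.3) 53.3x29.4 yaw=-70.4 z p50 0.0571 p95 0.0581 rgb [244. 245. 239.] [ 73 286  49  24 687]
```

View pics/w3.png

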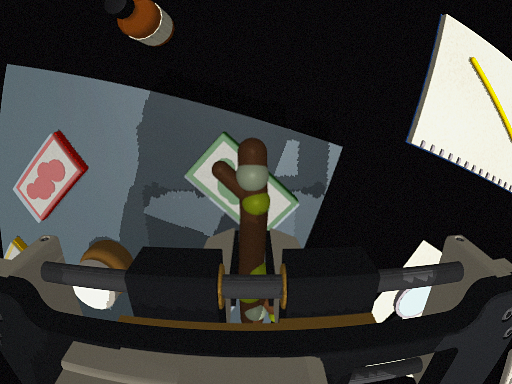

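The twig is gripped in the middle and lifted, vertical in the picture around (255,220), with green left behind in place.

Request:
{"fn": "send_rows", "kwargs": {"targets": [[0.1,-0.0154,-0.0427,0,-0.065],[0.1,-0.0154,-0.0427,0,-0.065],[0.1,-0.0154,-0.0427,0,-0.065],[0.1,-0.0154,-0.0427,0,-0.065],[0.1,-0.0154,-0.0427,0,-0.065]]}}

```text
time: 4.25
tool_pos: [0.5582, -0.1277, 0.126]
tool_rot: [3.141, -0.001, 0.015]
contact_force: [0.9, 0.3, 0.1]
opening: 0.0158
grip_force: 12.0
```

Request:
{"fn": "send_rows", "kwargs": {"targets": [[0.1,-0.0154,-0.0427,0,-0.065],[0.1,-0.0154,-0.0427,0,-0.065],[0.1,-0.0154,-0.0427,0,-0.065],[0.1,0,0,-0.03,0],[0.1,0,0,0,0]]}}

```text
time: 4.75
tool_pos: [0.5102, -0.2544, 0.0928]
tool_rot: [-3.139, 0.005, -0.18]
contact_force: [-0.6, 0.9, -1.3]
opening: 0.0156
grip_force: 12.0
```

```bash
python3 shot.py w4 >/dev/null; python3 - <<'E'
from cell import *
import pickle
from h import *
s=observe();print(s['tool_pos'],s['tool_rot'])
s,p,d,c=pickle.load(open("w4.pkl","rb"));P=wcloud(p,d,s,c);z=P[...,2]
m=(z>.007)&(z<.022)&(P[...,1]<-.1)&(P[...,1]>-.45)&(P[...,0]>.3)&(P[...,0]<.64)
k,l,st,_=cv2.connectedComponentsWithStats(m.astype(np.uint8))
a=-.178;R=np.array([[np.cos(a),np.sin(a)],[-np.sin(a),np.cos(a)]])
for i in range(1,k):
    if st[i,4]>150:
        q=P[l==i][:,:2];r=(q-s['tool_pos'][:2])@R.T;print(rect(q),"rel TCP in sheet axes: x %.3f..%.3f y %.3f..%.3f"%(*np.percentile(r[:,0],[0,100]),*np.percentile(r[:,1],[0,100])))
E
```

```text
[ 0.51138227 -0.2538694   0.09427898] [-3.13998524  0.00328314 -0.17816224]
c=(532.4,-170.2) 115.7x61.1 yaw=-1.6 rel TCP in sheet axes: x -0.055..0.064 y 0.061..0.122
c=(486.8,-365.7) 89.6x89.2 yaw=32.6 rel TCP in sheet axes: x -0.049..0.041 y -0.159..-0.069
```

View pics/w4.png

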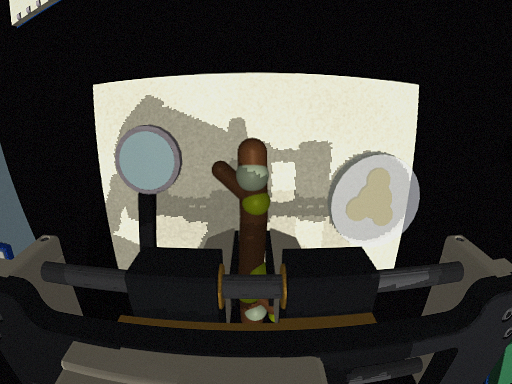

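The twig hangs between the lens (left, rim at (148,160)) and the dish (right, (375,197)), with clear paper below it.

Request:
{"fn": "send_rows", "kwargs": {"targets": [[0.1,0,-0.003,-0.04,0],[0.1,0,0,-0.03,0],[0.1,0,0,-0.012,0],[0.1,0,0,-0.004,0],[0.1,0,0,0,0]]}}

```text
time: 5.3
tool_pos: [0.5135, -0.2571, 0.0101]
tool_rot: [3.141, -0.001, -0.176]
contact_force: [1.1, 0.1, 0.6]
opening: 0.0154
grip_force: 12.0
```

Request:
{"fn": "send_rows", "kwargs": {"targets": [[0.1,0,0,0,0]]}}

```text
time: 5.4
tool_pos: [0.5137, -0.2576, 0.0108]
tool_rot: [3.14, -0.003, -0.177]
contact_force: [0.4, -0.5, -0.7]
opening: 0.0159
grip_force: 12.0
```

Request:
{"fn": "send_rows", "kwargs": {"targets": [[0.1,0,0,-0.002,0],[0.1,0,0,-0.0015,0],[0.1,0,0,0,0]]}}

```text
time: 5.7
tool_pos: [0.5134, -0.2575, 0.0073]
tool_rot: [3.141, -0.002, -0.177]
contact_force: [-0.9, 2.0, 8.1]
opening: 0.0159
grip_force: 12.0
```

Request:
{"fn": "send_rows", "kwargs": {"targets": [[0.1,0,0,-0.001,0],[0.1,0,0,0,0]]}}

```text
time: 5.9
tool_pos: [0.5135, -0.2575, 0.0071]
tool_rot: [3.141, -0.003, -0.177]
contact_force: [-2.6, 3.3, 13.9]
opening: 0.016
grip_force: 12.0
```

Request:
{"fn": "send_rows", "kwargs": {"targets": [[0.1,0,0,-0.0005,0],[0.1,0,0,0,0]]}}

```text
time: 6.1
tool_pos: [0.5135, -0.2575, 0.007]
tool_rot: [3.141, -0.003, -0.177]
contact_force: [-3.7, 3.5, 16.3]
opening: 0.0158
grip_force: 12.0
```

Request:
{"fn": "send_rows", "kwargs": {"targets": [[0.1,0,0,0.0015,0],[0.4,0,0,0,0],[0.4,0,0,0,0],[0.4,0,0,0,0]]}}

```text
time: 6.5
tool_pos: [0.5125, -0.2572, 0.0054]
tool_rot: [-3.142, 0.0, -0.177]
contact_force: [0.6, -0.2, -0.3]
opening: 0.0343
grip_force: 0.0
```

Request:
{"fn": "send_rows", "kwargs": {"targets": [[0.4,0,0,0.03,0],[0.4,0,0,0.045,0],[0.4,0,0,0.045,0],[1,-0.01,0.045,0,0.106],[1,-0.01,0.045,0,0.106]]}}

```text
time: 7.0
tool_pos: [0.493, -0.1674, 0.1268]
tool_rot: [3.14, -0.003, 0.037]
contact_force: [0.4, 1.2, -0.7]
opening: 0.0477
grip_force: 0.0
```

Request:
{"fn": "send_rows", "kwargs": {"targets": [[1,-0.01,0.045,0,0.106],[1,-0.01,0.045,0,0.106],[1,-0.01,0.045,0,0.106],[1,-0.01,0.045,0,0.106],[1,-0.01,0.045,0,0.106]]}}

```text
time: 7.5
tool_pos: [0.4419, 0.0593, 0.1256]
tool_rot: [3.142, -0.0, 0.569]
contact_force: [-0.3, -0.1, 0.3]
opening: 0.0881
grip_force: 0.0
```

Request:
{"fn": "send_rows", "kwargs": {"targets": [[1,-0.01,0.047,0,0.106],[1,-0.01,0.047,0,0.106],[1,-0.01,0.047,0,0.106],[1,-0.01,0.047,0,0.106],[1,-0.01,0.047,0,0.106]]}}

```text
time: 8.0
tool_pos: [0.3918, 0.2946, 0.1256]
tool_rot: [3.141, 0.0, 1.099]
contact_force: [1.1, -0.5, 0.7]
opening: 0.0917
grip_force: 0.0
```

Request:
{"fn": "send_rows", "kwargs": {"targets": [[1,0,0,0,0],[1,0,0,0,0]]}}

```text
time: 8.2
tool_pos: [0.3919, 0.2935, 0.1252]
tool_rot: [-3.141, 0.001, 1.097]
contact_force: [0.4, 0.3, 0.2]
opening: 0.0915
grip_force: 0.0
```

```bash
python3 shot.py w5
```

```text
[0.3919 0.2935 0.1252] [-3.1415e+00  9.0000e-04  1.0971e+00] 8.2
c=(566.3,310.0) 101.1x56.6 yaw=-32.3 z p50 0.0187 p95 0.0199 rgb [244. 171. 168.] [ 354   58   96   74 5137]
c=(412.0,333.6) 99.4x56.5 yaw=62.6 z p50 0.0189 p95 0.0200 rgb [249. 244. 170.] [ 220   86   65  109 6708]
c=(487.6,217.7) 60.2x57.3 yaw=-48.6 z p50 0.0560 p95 0.0576 rgb [255. 255. 255.] [ 339  183   73   76 3451]
c=(633.6,104.1) 83.6x57.8 yaw=66.3 z p50 0.0184 p95 0.0196 rgb [171. 211. 169.] [ 468  200   40   60 1557]
c=(352.5,223.0) 56.9x26.0 yaw=-36.7 z p50 0.0259 p95 0.0297 rgb [171. 163. 154.] [220 248  54  26 795]
c=(419.9,113.2) 42.9x22.9 yaw=79.1 z p50 0.0187 p95 0.0198 rgb [214. 222. 242.] [332 296  22  24 381]
c=(351.4,169.6) 41.8x21.6 yaw=-24.6 z p50 0.0289 p95 0.0298 rgb [199. 188. 197.] [251 298  40  15 301]
```

View pics/w5.png

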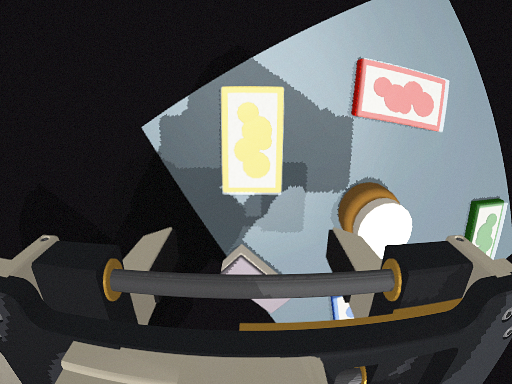

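Yellow is clear at (252,140), aligned with the fingers. Red is at (400,95) and the pot at (380,220).

Request:
{"fn": "send_rows", "kwargs": {"targets": [[1,0.02,0.04,0,-0.0045],[1,0,0,-0.05,0],[1,0,0,-0.04,0],[1,0,0,-0.02,0],[1,0,0,0,0]]}}

```text
time: 8.75
tool_pos: [0.4114, 0.3299, 0.0128]
tool_rot: [-3.138, 0.006, 1.087]
contact_force: [0.9, 0.2, 0.2]
opening: 0.0919
grip_force: 0.0
```

Request:
{"fn": "send_rows", "kwargs": {"targets": [[1,0,0,0,0]]}}

```text
time: 8.85
tool_pos: [0.4135, 0.3317, 0.016]
tool_rot: [3.141, 0.0, 1.088]
contact_force: [-0.1, 0.1, 0.1]
opening: 0.0915
grip_force: 0.0
```

Request:
{"fn": "send_rows", "kwargs": {"targets": [[1,-0.0015,0.002,-0.006,0.004],[1,0,0,-0.005,0],[1,0,0,0,0],[1,0,0,0,0]], "grip_force": 20}}

```text
time: 9.25
tool_pos: [0.4112, 0.3349, 0.005]
tool_rot: [3.141, -0.0, 1.094]
contact_force: [-0.5, 0.1, 0.2]
opening: 0.0915
grip_force: 0.0
```

Request:
{"fn": "send_rows", "kwargs": {"targets": [[0.5,0,0,0,0],[0.5,0,0,0,0],[0.5,0,0,0,0],[0.5,0,0,0,0],[0.5,0,0,0,0]]}}

```text
time: 9.75
tool_pos: [0.4112, 0.3348, 0.0046]
tool_rot: [3.141, -0.0, 1.094]
contact_force: [0.0, -0.2, 0.4]
opening: 0.0563
grip_force: 0.4
```

Request:
{"fn": "send_rows", "kwargs": {"targets": [[0.5,0,0,0,0],[0.5,0,0,0.01,0],[0.5,0,0,0.03,0],[0.5,0,0,0.04,0],[0.5,0,0,0.04,0]]}}

```text
time: 10.25
tool_pos: [0.4105, 0.3345, 0.1261]
tool_rot: [-3.141, 0.001, 1.094]
contact_force: [0.4, 1.0, -1.4]
opening: 0.0566
grip_force: 20.0
```

Request:
{"fn": "send_rows", "kwargs": {"targets": [[0.5,0.0219,-0.0426,0,0.0084],[0.5,0.0219,-0.0426,0,0.0084],[0.5,0.0219,-0.0426,0,0.0084],[0.5,0.0219,-0.0426,0,0.0084],[0.5,0.0219,-0.0426,0,0.0084]]}}

```text
time: 10.75
tool_pos: [0.521, 0.12, 0.1254]
tool_rot: [3.141, -0.0, 1.137]
contact_force: [1.2, -0.0, -1.4]
opening: 0.0553
grip_force: 20.0
```

Request:
{"fn": "send_rows", "kwargs": {"targets": [[0.5,0.0219,-0.0426,0,0.0084],[0.5,0.0219,-0.0426,0,0.0084],[0.5,0.0219,-0.0426,0,0.0084],[0.5,0,0,0,0],[0.5,0,0,0,0]]}}

```text
time: 11.25
tool_pos: [0.5861, -0.0069, 0.1246]
tool_rot: [-3.141, -0.0, 1.159]
contact_force: [-0.1, 0.4, -2.0]
opening: 0.0558
grip_force: 20.0
```

```bash
cat > held.py <<'E'
import sys,pickle
from h import *
s,p,d,c=pickle.load(open(sys.argv[1]+".pkl","rb"));P=wcloud(p,d,s,c)
R=Ro.from_euler('xyz',s["tool_rot"]).as_matrix();T=(P-s["tool_pos"])@R
m=(abs(T[...,2]+.0154)<.004)&(T[...,0]>.012)&(T[...,0]<.075)&(abs(T[...,1])<.05)
k,l,st,_=cv2.connectedComponentsWithStats(m.astype(np.uint8));i=1+np.argmax(st[1:,4]);q=T[l==i]
print("held tool-frame",rect(q[:,:2]),"xmax",np.percentile(q[:,0],[99,100]),"y",q[:,1].min(),q[:,1].max(),"z med",np.median(q[:,2]),
 "tilt fit",np.linalg.lstsq(np.c_[q[:,:2],np.ones(len(q))],q[:,2],rcond=None)[0],len(q))
E
python3 shot.py w6; python3 held.py w6
```

```text
[ 0.5861 -0.0069  0.1246] [-3.1408e+00 -1.0000e-04  1.1590e+00] 11.25
c=(488.7,211.0) 59.9x59.5 yaw=-89.7 z p50 0.0558 p95 0.0580 rgb [239. 240. 234.] [  27    0   76   66 3899]
c=(630.3,95.1) 99.7x56.7 yaw=66.6 z p50 0.0188 p95 0.0201 rgb [121. 152. 120.] [ 220   14   65  110 7012]
c=(366.1,186.8) 63.5x27.6 yaw=78.6 z p50 0.0209 p95 0.0297 rgb [91. 87. 80.] [  0  93  22  53 689]
c=(456.6,96.5) 101.0x56.3 yaw=-13.4 z p50 0.0189 p95 0.0201 rgb [115. 136. 181.] [  49  109   96   75 4741]
c=(741.8,-98.6) 102.3x16.7 yaw=-89.7 z p50 0.0108 p95 0.0135 rgb [244. 244. 230.] [401 162  28  83 950]
held tool-frame c=(30.7,-0.1) 56.4x37.4 yaw=89.9 xmax [0.04900441 0.04945445] y -0.028293854807663065 0.028113469559092132 z med -0.014188434287693678 tilt fit [ 0.00581426  0.00143195 -0.01435809] 7357
```

View pics/w6.png

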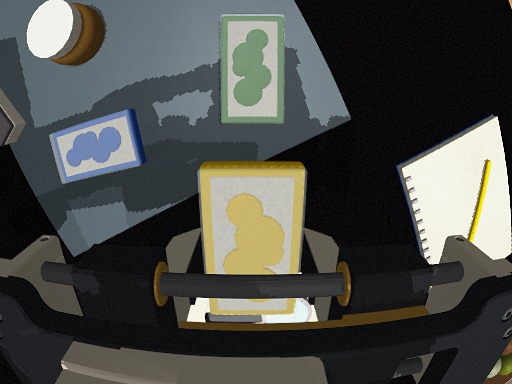

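Yellow is held square, with its far edge at row 165. Green is uncovered and fully visible at (252,68), with nothing on it, and blue is at (97,145).

Request:
{"fn": "send_rows", "kwargs": {"targets": [[0.5,0.0148,0.0342,0,0.003],[0.5,0.0148,0.0342,0,0],[0.5,0.0148,0.0341,0,0],[0.5,0,0,-0.03,0],[0.5,0,0,-0.03,0]]}}

```text
time: 11.8
tool_pos: [0.6305, 0.1, 0.065]
tool_rot: [3.14, -0.001, 1.169]
contact_force: [-1.3, 0.1, -2.3]
opening: 0.0554
grip_force: 20.0
```

Request:
{"fn": "send_rows", "kwargs": {"targets": [[0.5,0,0,-0.02,0],[0.5,0,0,-0.01,0],[0.5,0,0,0,0],[0.5,0,0,0,0],[0.5,0,0,0,0]]}}

```text
time: 12.3
tool_pos: [0.6315, 0.0967, 0.0362]
tool_rot: [3.139, -0.001, 1.165]
contact_force: [0.3, 0.6, -1.6]
opening: 0.0558
grip_force: 20.0
```

```bash
cat > st.py <<'E'
from cell import *
import numpy as np
for _ in range(4):
    read_camera("top"); s=observe(); print(np.round(s['tool_pos'],4),np.round(s['tool_rot'],4),np.round(s['contact_force'],1),s['time'])
E
python3 st.py;python3 shot.py w7|head -1; python3 held.py w7
```

```text
[0.6315 0.0966 0.0361] [ 3.1392e+00 -1.1000e-03  1.1645e+00] [ 0.7 -0.5 -1.5] 12.35
[0.6314 0.0965 0.036 ] [ 3.1395e+00 -9.0000e-04  1.1645e+00] [ 0.7  0.1 -1. ] 12.4
[0.6313 0.0965 0.0357] [ 3.1399e+00 -8.0000e-04  1.1644e+00] [ 1.   0.1 -0.7] 12.45
[0.6311 0.0964 0.0355] [ 3.1403e+00 -6.0000e-04  1.1643e+00] [-0.2  0.4 -0.7] 12.5
[0.6311 0.0964 0.0355] [ 3.1403e+00 -6.0000e-04  1.1643e+00] 12.5
held tool-frame c=(30.7,-0.1) 56.4x37.4 yaw=89.9 xmax [0.04899445 0.04939703] y -0.02832069383536708 0.028116207758545203 z med -0.014194972403448641 tilt fit [ 0.00511601  0.00211489 -0.01433506] 7341
```

View pics/w7.png

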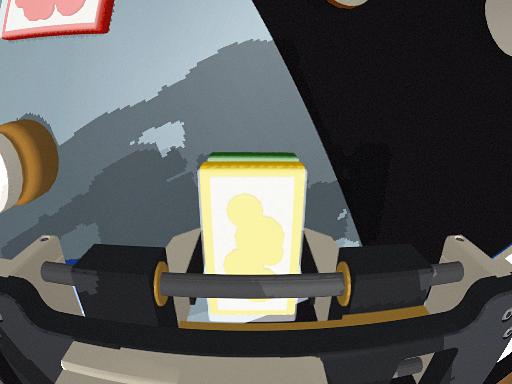

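Yellow hovers over green. Green's end face shows just above yellow's far edge, at rows 152-160 and columns 210-298. I'll measure it.

```bash
cat > face.py <<'E'
import sys,pickle
from h import *
s,p,d,c=pickle.load(open(sys.argv[1]+".pkl","rb"));lo,hi=int(sys.argv[2]),int(sys.argv[3]);zl,zh=float(sys.argv[4]),float(sys.argv[5])
P=wcloud(p,d,s,c);R=Ro.from_euler('xyz',s["tool_rot"]).as_matrix();T=(P-s["tool_pos"])@R
H,S,V=hue(p)
m=(H>lo)&(H<hi)&(S>90)&(T[...,0]>.03)&(T[...,0]<.07)&(abs(T[...,1])<.05)&(P[...,2]>zl)&(P[...,2]<zh)
m=cv2.erode(m.astype(np.uint8),np.ones((2,2)))>0
q=T[m];print("face n",len(q),"x p10,50,90",np.percentile(q[:,0],[10,50,90]),"y",q[:,1].min(),q[:,1].max(),"zworld",P[m][:,2].min(),P[m][:,2].max())
b=np.polyfit(q[:,1],q[:,0],1);print("slope",b[0])
E
python3 face.py w7 45 85 .002 .018; python3 face.py w7 18 35 .033 .049
```

```text
face n 267 x p10,50,90 [0.04829165 0.04853061 0.04880288] y -0.02520342362993536 0.02663602190970663 zworld 0.0048604446820496895 0.01755101455306324
slope -0.005387213710121124
face n 643 x p10,50,90 [0.04856146 0.04899123 0.04921627] y -0.026320014058925534 0.026596585786141314 zworld 0.035265877257541274 0.0489965862981632
slope 0.0013647096055617858
```

Request:
{"fn": "send_rows", "kwargs": {"targets": [[0.5,0,-0.0007,-0.005,-0.004],[0.5,0,0,-0.003,0],[0.5,0,0,0,0],[0.5,0,0,0,0],[0.5,0,0,0,0]]}}

```text
time: 13.05
tool_pos: [0.6307, 0.0958, 0.0266]
tool_rot: [3.141, 0.0, 1.161]
contact_force: [0.2, 0.1, -0.7]
opening: 0.0559
grip_force: 20.0
```

```bash
python3 st.py;python3 shot.py w8|head -1; python3 face.py w8 45 85 .002 .018; python3 face.py w8 18 35 .026 .041
```

```text
[0.6308 0.0958 0.0267] [ 3.1414e+00 -1.0000e-04  1.1605e+00] [-0.2 -0.1 -1.4] 13.1
[0.6308 0.0958 0.0267] [ 3.1413e+00 -1.0000e-04  1.1605e+00] [-0.1  0.4 -1.1] 13.15
[0.6308 0.0958 0.0268] [ 3.1412e+00 -1.0000e-04  1.1606e+00] [-0.6 -0.1 -0.6] 13.2
[0.6308 0.0958 0.0267] [ 3.1413e+00 -1.0000e-04  1.1605e+00] [-0.2  0.5 -1.4] 13.25
[0.6308 0.0958 0.0267] [ 3.1413e+00 -1.0000e-04  1.1605e+00] 13.25
face n 324 x p10,50,90 [0.04892107 0.04925618 0.04948226] y -0.025814001533175458 0.026794567312933493 zworld 0.004843573764315441 0.017162849423170957
slope -0.0008101315463216231
face n 694 x p10,50,90 [0.04827584 0.04886726 0.04917824] y -0.0263424733183933 0.026698414100446106 zworld 0.027011528116227458 0.04099972001168602
slope 0.0021750857404503545
```

Request:
{"fn": "send_rows", "kwargs": {"targets": [[0.5,0.0003,0.0002,-0.001,-0.001],[0.5,0,0,0,0],[0.5,0,0,-0.0005,0],[0.5,0,0,0,0],[0.5,0,0,0,0]]}}

```text
time: 13.8
tool_pos: [0.631, 0.096, 0.0251]
tool_rot: [3.142, 0.0, 1.16]
contact_force: [0.3, -0.2, -0.8]
opening: 0.0562
grip_force: 20.0
```

Request:
{"fn": "send_rows", "kwargs": {"targets": [[0.5,0,0,-0.0005,0],[0.5,0,0,0,0],[0.5,0,0,0,0]]}}

```text
time: 14.1
tool_pos: [0.631, 0.096, 0.0247]
tool_rot: [3.141, -0.0, 1.16]
contact_force: [0.2, -0.1, 0.0]
opening: 0.0557
grip_force: 20.0
```

Request:
{"fn": "send_rows", "kwargs": {"targets": [[0.5,0,0,-0.0004,0],[0.5,0,0,0,0],[0.5,0,0,0,0]]}}

```text
time: 14.4
tool_pos: [0.631, 0.0959, 0.0246]
tool_rot: [3.141, -0.0, 1.16]
contact_force: [-2.0, 0.2, 4.0]
opening: 0.0558
grip_force: 20.0
```

Request:
{"fn": "send_rows", "kwargs": {"targets": [[0.63,0,0,0,0],[0.66,0,0,0,0],[0.72,0,0,0,0],[0.85,0,0,0,0],[1,0,0,0,0]]}}

```text
time: 14.9
tool_pos: [0.631, 0.096, 0.024]
tool_rot: [-3.142, 0.0, 1.16]
contact_force: [-0.5, -0.6, -0.9]
opening: 0.0778
grip_force: 0.0
```

Request:
{"fn": "send_rows", "kwargs": {"targets": [[1,0,0,0,0],[1,0,0,0.01,0],[1,0,0,0.03,0],[1,0,0,0.03,0],[1,0,0,0.03,0]]}}

```text
time: 15.4
tool_pos: [0.631, 0.096, 0.1261]
tool_rot: [3.141, -0.0, 1.159]
contact_force: [0.4, 0.9, -0.4]
opening: 0.092
grip_force: 0.0
```

Request:
{"fn": "send_rows", "kwargs": {"targets": [[1,-0.022,0.001,0,-0.139],[1,-0.022,0.001,0,-0.139],[1,-0.022,0.001,0,-0.139],[1,-0.022,0.001,0,-0.139],[1,-0.022,0.001,0,-0.139]]}}

```text
time: 15.9
tool_pos: [0.5203, 0.101, 0.1251]
tool_rot: [3.141, -0.001, 0.459]
contact_force: [0.2, -0.3, 0.4]
opening: 0.0921
grip_force: 0.0
```

Request:
{"fn": "send_rows", "kwargs": {"targets": [[1,-0.022,0.001,0,-0.139],[1,-0.022,0.001,0,-0.139],[1,-0.022,0.001,0,-0.139],[1,-0.022,0.001,0,-0.139],[1,-0.022,0.001,0,-0.139]]}}

```text
time: 16.4
tool_pos: [0.4104, 0.106, 0.125]
tool_rot: [-3.141, -0.001, -0.236]
contact_force: [0.8, -0.0, 0.9]
opening: 0.0922
grip_force: 0.0
```

Request:
{"fn": "send_rows", "kwargs": {"targets": [[1,0,0,0,0],[1,0,0,0,0],[1,0,0,0,0]]}}

```text
time: 16.7
tool_pos: [0.4124, 0.1059, 0.1247]
tool_rot: [-3.141, -0.002, -0.228]
contact_force: [-1.1, -0.0, -0.0]
opening: 0.0918
grip_force: 0.0
```

```bash
python3 shot.py w9
```

```text
[0.4124 0.1059 0.1247] [-3.1411e+00 -2.0000e-03 -2.2850e-01] 16.7
c=(566.1,309.0) 100.2x58.7 yaw=-31.9 z p50 0.0186 p95 0.0199 rgb [183. 110. 109.] [  10   49   56   99 3729]
c=(456.4,96.5) 100.2x56.7 yaw=-13.6 z p50 0.0189 p95 0.0201 rgb [120. 142. 186.] [ 218   86   65  110 6718]
c=(486.1,210.4) 59.9x59.7 yaw=37.1 z p50 0.0564 p95 0.0578 rgb [192. 185. 171.] [  78  109   80   73 4433]
c=(354.7,183.6) 44.0x32.1 yaw=-72.0 z p50 0.0285 p95 0.0299 rgb [67. 63. 66.] [ 172  234   45   40 1175]
```

View pics/w9.png

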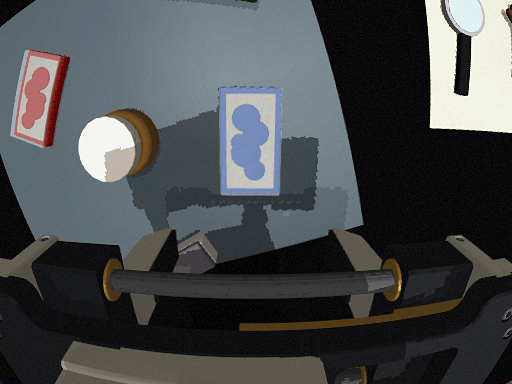

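Blue is at (250,140), square with the fingers. The pot is clear to the left at (115,148).

Request:
{"fn": "send_rows", "kwargs": {"targets": [[1,0.044,-0.0094,0,-0.008],[1,0,0,-0.05,0],[1,0,0,-0.04,0],[1,0,0,-0.018,0],[1,0,0,0,0]]}}

```text
time: 17.25
tool_pos: [0.4537, 0.0963, 0.0136]
tool_rot: [3.14, 0.005, -0.238]
contact_force: [-0.4, 0.2, 0.8]
opening: 0.0922
grip_force: 0.0
```

Request:
{"fn": "send_rows", "kwargs": {"targets": [[1,0,0,0,0],[1,0,0,0,0]]}}

```text
time: 17.45
tool_pos: [0.4563, 0.0966, 0.0174]
tool_rot: [-3.141, -0.003, -0.238]
contact_force: [0.9, 0.2, 0.8]
opening: 0.0916
grip_force: 0.0
```

Request:
{"fn": "send_rows", "kwargs": {"targets": [[1,0,0,-0.007,0],[1,0,0,-0.0055,0],[1,0,0,0,0],[1,0,0,0,0],[0.5,0,0,0,0]]}}

```text
time: 17.95
tool_pos: [0.4551, 0.0966, 0.0038]
tool_rot: [3.142, -0.0, -0.238]
contact_force: [0.4, 0.9, 0.5]
opening: 0.0874
grip_force: 0.0
```

Request:
{"fn": "send_rows", "kwargs": {"targets": [[0.5,0,0,0,0],[0.5,0,0,0,0],[0.5,0,0,0,0],[0.5,0,0,0,0],[0.5,0,0,0,0]]}}

```text
time: 18.45
tool_pos: [0.4551, 0.0966, 0.0038]
tool_rot: [-3.142, -0.0, -0.239]
contact_force: [-0.2, -0.5, 1.0]
opening: 0.0559
grip_force: 20.0
```

Request:
{"fn": "send_rows", "kwargs": {"targets": [[0.5,0,0,0.01,0],[0.5,0,0,0.03,0],[0.5,0,0,0.04,0],[0.5,0,0,0.04,0],[0.5,0,0,0.01,0]]}}

```text
time: 18.95
tool_pos: [0.457, 0.0967, 0.1381]
tool_rot: [-3.14, -0.007, -0.238]
contact_force: [0.8, 0.1, -2.1]
opening: 0.0556
grip_force: 20.0
```

Request:
{"fn": "send_rows", "kwargs": {"targets": [[0.5,0.0131,-0.0104,0,0.14],[0.5,0.0131,-0.0104,0,0.14],[0.5,0.0131,-0.0104,0,0.14],[0.5,0.0131,-0.0104,0,0.14],[0.5,0.0131,-0.0104,0,0.14]]}}

```text
time: 19.45
tool_pos: [0.5203, 0.0442, 0.133]
tool_rot: [-3.141, 0.002, 0.467]
contact_force: [-0.1, 0.2, -2.2]
opening: 0.0559
grip_force: 20.0
```

Request:
{"fn": "send_rows", "kwargs": {"targets": [[0.5,0.0131,-0.0104,0,0.14],[0.5,0.0131,-0.0104,0,0.14],[0.5,0.0131,-0.0104,0,0.14],[0.5,0.0131,-0.0104,0,0.14],[0.5,0.0131,-0.0104,0,0.14]]}}

```text
time: 19.95
tool_pos: [0.5858, -0.0078, 0.1328]
tool_rot: [-3.14, 0.001, 1.167]
contact_force: [0.2, 0.2, -1.9]
opening: 0.056
grip_force: 20.0
```

Request:
{"fn": "send_rows", "kwargs": {"targets": [[0.5,0,0,0,0],[0.5,0,0,0,0],[0.5,0,0,0,0]]}}

```text
time: 20.25
tool_pos: [0.585, -0.0068, 0.1333]
tool_rot: [-3.14, 0.0, 1.159]
contact_force: [0.3, 0.7, -0.7]
opening: 0.0558
grip_force: 20.0
```

```bash
python3 shot.py w10; python3 held.py w10; python3 - <<'E'
import pickle
from h import *
s,p,d,c=pickle.load(open("w10.pkl","rb"));P=wcloud(p,d,s,c);z=P[...,2]
b=(P[...,0]>.56)&(P[...,0]<.71)&(P[...,1]>.02)&(P[...,1]<.17)
for a,e in((.03,.05),(.036,.05),(.005,.018)):
    q=P[b&(z>a)&(z<e)];print(a,rect(q[:,:2]),np.median(q[:,2]),len(q))
E
```

```text
[ 0.585  -0.0068  0.1333] [-3.1400e+00  3.0000e-04  1.1593e+00] 20.25
c=(488.7,210.9) 60.2x60.1 yaw=-6.4 z p50 0.0560 p95 0.0580 rgb [240. 241. 235.] [  33    0   75   66 3737]
c=(630.5,95.3) 99.1x56.4 yaw=66.3 z p50 0.0388 p95 0.0400 rgb [200. 187. 113.] [ 220   10   68  114 7579]
c=(351.4,196.3) 71.7x33.2 yaw=-74.5 z p50 0.0249 p95 0.0299 rgb [79. 74. 78.] [  0  85  27  60 950]
c=(741.7,-98.6) 102.7x16.5 yaw=-89.9 z p50 0.0108 p95 0.0135 rgb [244. 244. 230.] [398 160  29  82 922]
held tool-frame c=(31.4,-0.2) 56.5x38.9 yaw=-90.0 xmax [0.05053669 0.05085684] y -0.02846392089999815 0.0279941923136411 z med -0.01507226246203636 tilt fit [ 0.00715552  0.0017457  -0.01525895] 7769
0.03 c=(630.5,95.3) 99.1x56.4 yaw=66.3 0.038829404301814585 7579
0.036 c=(630.5,95.4) 99.0x56.4 yaw=66.3 0.038829604442262994 7575
0.005 c=(0.0,0.0) 0.0x0.0 yaw=0.0 nan 0
  return _methods._mean(a, axis=axis, dtype=dtype,
  ret = ret.dtype.type(ret / rcount)
```

Request:
{"fn": "send_rows", "kwargs": {"targets": [[0.5,0.0151,0.0339,0,0],[0.5,0.0151,0.0339,0,0],[0.5,0.0152,0.0338,0,0],[0.5,0,0,-0.03,0],[0.5,0,0,-0.025,0]]}}

```text
time: 20.8
tool_pos: [0.6312, 0.0961, 0.0782]
tool_rot: [3.141, -0.0, 1.163]
contact_force: [0.5, 0.3, -1.6]
opening: 0.0558
grip_force: 20.0
```

Request:
{"fn": "send_rows", "kwargs": {"targets": [[0.5,0,0,-0.015,0],[0.5,0,0,-0.007,0],[0.5,0,0,0,0],[0.5,0,0,0,0],[0.5,0,0,0,0]]}}

```text
time: 21.3
tool_pos: [0.6321, 0.0942, 0.058]
tool_rot: [3.139, -0.001, 1.161]
contact_force: [-0.5, 0.2, -1.4]
opening: 0.0559
grip_force: 20.0
```

```bash
python3 st.py;python3 shot.py w11|head -1; python3 face.py w11 45 85 .002 .018; python3 face.py w11 18 35 .022 .038; python3 face.py w11 100 125 .052 .072
```

```text
[0.632  0.0941 0.058 ] [ 3.1396e+00 -9.0000e-04  1.1613e+00] [ 0.4  0.9 -2.5] 21.35
[0.6319 0.0941 0.0578] [ 3.1399e+00 -8.0000e-04  1.1612e+00] [ 0.9 -0.5 -1.8] 21.4
[0.6318 0.0941 0.0576] [ 3.1402e+00 -6.0000e-04  1.1613e+00] [ 0.3 -0.2 -1.2] 21.45
[0.6317 0.0941 0.0574] [ 3.1405e+00 -4.0000e-04  1.1613e+00] [ 0.7 -0.  -1.3] 21.5
[0.6317 0.0941 0.0574] [ 3.1405e+00 -4.0000e-04  1.1613e+00] 21.5
face n 161 x p10,50,90 [0.0503478 0.0504992 0.0506645] y -0.026495301175436237 0.024444773396309315 zworld 0.006156605490482747 0.01768162238086931
slope -0.0017816422672121675
face n 328 x p10,50,90 [0.05006128 0.05052735 0.05068854] y -0.027295633300718145 0.024953576135397157 zworld 0.0258568274833213 0.03793731977497634
slope -0.0037345764533357763
face n 699 x p10,50,90 [0.05021207 0.05047857 0.05072128] y -0.026298627904942966 0.0263468721365067 zworld 0.055883912803241224 0.07199650564132659
slope 0.001070770858117247
```

Request:
{"fn": "send_rows", "kwargs": {"targets": [[0.5,-0.0009,0.0004,-0.006,-0.003],[0.5,0,0,-0.0035,0],[0.5,0,0,0,0],[0.5,0,0,0,0],[0.5,0,0,0,0]]}}

```text
time: 22.05
tool_pos: [0.6306, 0.0946, 0.0472]
tool_rot: [3.141, -0.0, 1.158]
contact_force: [0.1, -0.3, -1.6]
opening: 0.0562
grip_force: 20.0
```

```bash
python3 st.py;python3 shot.py w12|head -1; python3 face.py w12 45 85 .002 .018; python3 face.py w12 18 35 .022 .038; python3 face.py w12 100 125 .045 .062
```

```text
[0.6306 0.0946 0.0473] [ 3.1412e+00 -1.0000e-04  1.1585e+00] [-0.7  0.6 -0.9] 22.1
[0.6306 0.0946 0.0473] [ 3.1413e+00 -1.0000e-04  1.1585e+00] [ 1.   0.5 -1.4] 22.15
[0.6306 0.0946 0.0473] [ 3.1413e+00 -1.0000e-04  1.1585e+00] [ 0.1 -0.3 -1.4] 22.2
[0.6306 0.0946 0.0474] [ 3.1412e+00 -1.0000e-04  1.1585e+00] [-0.5 -0.3 -1.6] 22.25
[0.6306 0.0946 0.0474] [ 3.1412e+00 -1.0000e-04  1.1585e+00] 22.25
face n 207 x p10,50,90 [0.05011375 0.05046899 0.05068209] y -0.02598278470345917 0.025846771394835086 zworld 0.007597838162448085 0.017576498703558128
slope 0.0006074349774877857
face n 374 x p10,50,90 [0.05005078 0.05049481 0.050728  ] y -0.026117011485562284 0.02578813399463911 zworld 0.025947513000815846 0.03797530107531678
slope 0.003809145101206925
face n 602 x p10,50,90 [0.05020345 0.05046115 0.05069683] y -0.026160897026279554 0.026490154974624158 zworld 0.046823707173681665 0.061924872969120096
slope 0.0008898620121790745
```

Request:
{"fn": "send_rows", "kwargs": {"targets": [[0.5,-0.0001,0,-0.0015,0],[0.5,0,0,-0.001,0],[0.5,0,0,0,0],[0.5,0,0,-0.0005,0],[0.5,0,0,0,0]]}}

```text
time: 22.8
tool_pos: [0.6304, 0.0946, 0.0441]
tool_rot: [3.142, 0.0, 1.159]
contact_force: [-0.3, 0.1, -1.8]
opening: 0.0556
grip_force: 20.0
```

Request:
{"fn": "send_rows", "kwargs": {"targets": [[0.5,0,0,-0.0004,0],[0.5,0,0,0,0],[0.5,0,0,0,0]]}}

```text
time: 23.1
tool_pos: [0.6304, 0.0946, 0.0438]
tool_rot: [3.141, -0.0, 1.158]
contact_force: [-0.5, 0.4, -1.2]
opening: 0.0559
grip_force: 20.0
```

Request:
{"fn": "send_rows", "kwargs": {"targets": [[0.5,0,0,-0.0004,0],[0.5,0,0,0,0],[0.5,0,0,0,0]]}}

```text
time: 23.4
tool_pos: [0.6304, 0.0946, 0.0438]
tool_rot: [3.141, -0.0, 1.158]
contact_force: [-1.3, -0.2, 1.9]
opening: 0.0557
grip_force: 20.0
```

Request:
{"fn": "send_rows", "kwargs": {"targets": [[0.5,0,0,-0.0003,0],[0.5,0,0,0,0],[0.5,0,0,0,0]]}}

```text
time: 23.7
tool_pos: [0.6304, 0.0946, 0.0438]
tool_rot: [3.141, -0.0, 1.159]
contact_force: [-1.7, 0.1, 5.2]
opening: 0.056
grip_force: 20.0
```

Contact. I'll release gradually, lift, and back off to check.

Request:
{"fn": "send_rows", "kwargs": {"targets": [[0.63,0,0,0.0003,0],[0.66,0,0,0,0],[0.72,0,0,0,0],[0.85,0,0,0,0],[1,0,0,0,0]]}}

```text
time: 24.2
tool_pos: [0.6304, 0.0946, 0.0433]
tool_rot: [3.142, 0.0, 1.158]
contact_force: [0.1, 0.9, -0.3]
opening: 0.0781
grip_force: 0.0
```

Request:
{"fn": "send_rows", "kwargs": {"targets": [[1,0,0,0,0],[1,0,0,0.01,0],[1,0,0,0.03,0],[1,0,0,0.04,0],[1,0,0,0.03,0]]}}

```text
time: 24.7
tool_pos: [0.631, 0.0946, 0.1565]
tool_rot: [3.139, -0.001, 1.159]
contact_force: [1.5, 0.7, 0.0]
opening: 0.0918
grip_force: 0.0
```

Request:
{"fn": "send_rows", "kwargs": {"targets": [[1,-0.015,-0.034,0,0],[1,-0.015,-0.034,0,0],[1,-0.015,-0.034,0,0],[1,0,0,0,0],[1,0,0,0,0]]}}

```text
time: 25.2
tool_pos: [0.5856, -0.008, 0.1544]
tool_rot: [3.14, -0.001, 1.157]
contact_force: [-0.1, -0.1, 0.2]
opening: 0.092
grip_force: 0.0
```

```bash
python3 shot.py w13; python3 - <<'E'
from cell import *
from h import *
import pickle
s,p,d,c=pickle.load(open("w13.pkl","rb"));P=wcloud(p,d,s,c);z=P[...,2]
b=(P[...,0]>.56)&(P[...,0]<.71)&(P[...,1]>.02)&(P[...,1]<.17)
v=np.array([np.cos(1.159),np.sin(1.159)]);n=np.array([-v[1],v[0]])
for a,e in((.055,.065),(.043,.054),(.024,.036),(.004,.016)):
    q=P[b&(z>a)&(z<e)];r=q[:,:2]-[.6305,.0953];
    if len(q)>20: print(a,rect(q[:,:2]) if a>.05 else "","near face",np.percentile(r@v,[1,50]),"side",np.percentile(r@n,[1,99]),len(q))
q=P[b&(z>.056)&(z<.064)];print("plane",np.linalg.lstsq(np.c_[q[:,:2]-q[:,:2].mean(0),np.ones(len(q))],q[:,2],rcond=None)[0])
pp,dd=read_camera("top");c=calibration("top");P=cloud(dd,c["intrinsics"],c["world_to_cam"]);z=P[...,2]
m=(P[...,0]>.4)&(P[...,0]<.62)&(P[...,1]>-.31)&(P[...,1]<-.20)&(z>.006)&(z<.03)
print("twig+? on sheet",rect(P[m][:,:2]),np.median(z[m]),m.sum())
# change vs start on bystanders
f=np.load("top.npz");ch=(abs(f["p"].astype(int)-pp).sum(2)>90);k,l,st,ct=cv2.connectedComponentsWithStats(ch.astype(np.uint8))
for i in range(1,k):
    if st[i,4]>8: print(st[i],np.round(np.nanmedian(P[l==i],0),3))
E
```

```text
[ 0.5856 -0.008   0.1544] [ 3.1403e+00 -7.0000e-04  1.1567e+00] 25.2
c=(488.6,210.6) 60.2x59.8 yaw=78.1 z p50 0.0560 p95 0.0581 rgb [240. 241. 235.] [  45    5   70   62 3308]
c=(630.5,95.4) 100.8x56.7 yaw=66.2 z p50 0.0588 p95 0.0600 rgb [120. 141. 183.] [ 218    9   68  115 7559]
c=(349.2,197.9) 76.1x34.2 yaw=-71.1 z p50 0.0281 p95 0.0301 rgb [77. 72. 76.] [   0   83   37   58 1311]
c=(742.3,-98.6) 102.4x16.8 yaw=-89.2 z p50 0.0108 p95 0.0134 rgb [244. 244. 230.] [388 155  30  78 859]
0.055 c=(630.5,95.4) 100.8x56.7 yaw=66.2 near face [-0.04910157 -0.00121466] side [-0.02712365  0.02734849] 7558
plane [-0.00073975 -0.00066022  0.05881605]
twig+? on sheet c=(510.5,-254.8) 218.1x109.8 yaw=-0.2 0.011643047734876958 301
[  188   144   324   240 28394] [0.216 0.008 0.285]
[344 199  11  36 220] [ 0.505 -0.255  0.014]
[169 227  32  29 472] [0.411 0.335 0.002]
[255 341   5  12  38] [0.058 0.068 0.013]
[305 366   9  18 105] [ 0.022 -0.079  0.271]
```

```bash
python3 -c "
from cell import *
print(hand_in())"
```

```text
the job is handed in; nothing more can be done
None
```

The twig lies flat on the white sheet between the lens and the dish, yellow and blue are stacked level and flush (within about 1 mm as measured) on the unmoved green case, and I handed the job in at about 25 s of the 69 s limit; the verdict was not shown.

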